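# Seat a drill spindle in the setting V-block

## Robot

A 6-joint arm with a two-finger parallel gripper is mounted at the origin on the work surface. World frame = base frame: x ahead of the robot, y to its left, z up, the work surface at z = 0. Lengths are in m, angles in rad, forces in N, time in s.
With the tool pointing down it reaches from about 0.35 to 0.975 m from the base axis. Payload 4.9 kg.
Tool frame: the origin (TCP) lies midway between the tips of the shut fingers; the grasp point (between the pads) lies 19 mm behind it; z points along the fingers, y is the direction in which the jaws open and shut (so a half turn about z gives the same grasp; the last joint's range is limited). The gripper opens to 85 mm and grips with 20 to 120 N. Pads are 22 mm wide; open, the fingers measure 114 mm over their backs; the gripper's body (76 mm by 85 mm) begins 54 mm behind the grasp point. The pads swing forward as they close: fully open they stand 13 mm farther back than shut.
Start: joints at [1.09, 0.053, 1.613, -0, 1.476, -0.119], TCP at [0.221, 0.585, 0.231] pointing down, gripper open.
Joint ranges: [-3.01, 3.01], [-1.01, 2.22], [0.06, 2.58], [-1.02, 4.17], [0.09, 2.62], [-3.14, 3.14]. Speed limits (rad/s): [2.57, 2.57, 3.14, 3.14, 3.14, 3.14].

## Interface

Orientations are given as a unit quaternion [w, x, y, z].
In Python, from plant import manip, cams gives the robot as it stands.
- The arm moves only by the tool jog_arm, never from a script. Its argument "targets" is a list of rows, each a list of 4 numbers: the shift along the tool's x, y, z in m, then the turn about the tool's z in degrees. A call has 1 to 5 rows; each row is the pose to reach, as a shift and turn from the pose commanded when the call began, along the tool's axes at that moment; what a row does not reach only later rows make up. A row lasts 1/12 s, in which the tool goes at most 41.7 mm and 7.16 degrees, less where a joint would pass 70% of its speed; a pose out of reach is approached as far as the arm can. A call with a gripper value outside its range is refused whole. "fingers" is the opening, from 0 (shut) to 1 (fully open), set as the call begins (left out, the last holds). The fingers move at their own pace and stop on an object; the grip force is fixed at half the most. Time passes only in rows, so rows that repeat a pose let the fingers close. It gives the time, the measured TCP pose, the force and the opening at its end, in the units of the state.
- manip.state(): the state, without advancing time (a new reading comes with each control period).
- cams.grab_frame(name): name is "scene" or "top" or "wrist"; returns the picture (384x512x3 uint8, red, green, blue); there is no depth.
- cams.get_calibration(name): a dict with "camera_matrix" (3x3 intrinsics, pixels), "cam_to_world" (4x4, takes a point from camera to world coordinates). Camera axes: x right, y up, looking along -z (the intrinsics and any distortion apply to the point x, -y, -z); pixel columns grow to the right and rows downward; lengths in m; the calibration is good to about 2 mm. A picture is of the moment at which its call begins: read the wrist's pose just before it. get_calibration takes no time and is no camera call; for the wrist camera it gives the pose at the moment of the call.
- manip.job_done(): hands the job in, once; it reports no verdict.
The state is a dict: "time": time; "joint_pos": joint angles; "joint_vel": joint speeds; "joint_efforts": joint torques, N m; "tool_pos": TCP position; "tool_rot": TCP orientation; "contact_force": force on the tool from outside, world axes, zero at the start; "ft_torque": the same for the moment, N m; "gripper_width": opening from 0.0 (shut) to 1.0 (fully open).
Only numpy, scipy, OpenCV 4.12 (cv2) and the standard library are available. Lean on these libraries where they do the work, as an engineer would, in place of code of your own. Each camera call takes 0.05 s, during which the arm holds its last target. There are 200 camera calls.

## Task

Take the steel drill spindle from its white rest and set it down gently in both vees of the aluminium setting fixture, its thin nose towards the sprung back stop, leaving the nose short of the stop. Then slide it along the vees against the stop and keep it pressed there with a steady push of about 12 N for a second, never loading the stop above 18 N. Ease off and leave it lying home on both flanks and touching the stop, with everything else left where it was.

Things in the scene. Friction and masses are not known exactly. Their poses are not given: they have to be found in the camera images.
- spindle_mid (a point): middle of the steel drill spindle, on its axis; lies level in the white rest at the start. 160 mm long in all: a round body 24 mm in diameter from 80 mm behind this point to 65 mm ahead of it, then a 15 mm long nose 14 mm in diameter. x points along the axis to the nose. May be gripped across its diameter from above.
- spindle_nose (a point): centre of the flat end of the spindle's nose, 80 mm ahead of spindle_mid; x points out of the nose along the axis.
- spindle: the spindle itself, 0.3 to 0.6 kg; origin at spindle_mid, same axes. Sliding it along the vees takes only 1 to 2.5 N against friction (ground, oiled steel) if it is pushed squarely; the rest of a push goes to the stop's pad. When let go, the pad pushes it back a little and friction keeps it in touch with the pad.
- cradle: white plastic rest, fixed, 150 by 70 mm, base plate 10 mm thick; two open-topped notches 16 mm long, centred 50 mm either side of the middle along x, hold the spindle's axis 45 mm above the table, along the rest's x. Their tops are 49 mm high, 60 mm wide over all; 84 mm of free gap between them for fingers. Origin: centre of the underside, on the table.
- vblock: aluminium setting fixture, fixed: base plate 10 mm thick, 70 mm wide, from x = -75 to +140 mm, with two upward 90 degree vees 30 mm long centred at x = -45 and +45 mm; free gap for fingers between them. The seated spindle's axis is 45 mm above the table, along x, at y = 0. x points to the back stop. Origin on the table, midway between the vees.
- flank_left: the steel flanks of both vees on the fixture's +y side; origin and axes as vblock. The flanks' upper edges are 49 mm above the table and 42 mm apart; the vee blocks are 60 mm wide over all.
- flank_right: the steel flanks of both vees on the fixture's -y side; origin and axes as vblock.
- stop_post: back stop: post 40 mm wide, 68 mm high above the table, on the fixture 118 mm along x; origin at its foot, 10 mm above the table. Its screw carries a sprung 20 mm rubber pad facing the vees at the spindle's axis height. The screw is reset each time and not measured: the free pad's face is 56 to 80 mm ahead of the fixture's origin. The pad yields 1 mm per 4 N, up to 8 mm.
- wrench: open-ended wrench, 150 mm long, lying flat between the fixture and the rest; leave alone. Origin under its middle.
- collet_nut: dark steel ring nut, 34 mm across, 18 mm high, standing between the fixture and the rest, nearer the robot; leave alone. Origin under its middle.
- stub_shaft: short steel shaft, 24 mm across, 55 mm high, standing upright at the left (not the spindle); leave alone. Origin under its middle.
- oil_bottle: white plastic bottle, 52 mm across, 130 mm high, at the left; leave alone. Origin under its middle.
- dust_cup: open black plastic cup, 90 mm across, 110 mm high, at the right; leave alone. Origin under its middle.
- roller: white plastic guide roller, 32 mm across, 30 mm high, at the right; leave alone. Origin under its middle.
There are look-alikes about, which are no part of the job. Of the things like the spindle, leave any that is pink or purple; of the rest the larger one is meant.

How it is judged:
By the outcome, as a careful person would: the job done as asked, in the order asked, and still so for the second after the job is handed in, with the robot touching nothing.
It also fails if it takes over 67 s, if anything falls off the work surface, if the arm or the gripper's body presses on something with over 40 N, if the wrist force passes 120 N, or if a joint passes its speed limit or range.

## Working session

There is one attempt and no reset: what is moved stays moved. The work goes in short steps, Python scripts to look and compute and a tool call to move; the robot and the scene stay as the last step left them, time stands still between calls to the robot, and variables do not carry over. Pictures are saved under pics/ and viewed, about 8 in all and at most 12, crops included, and the job is handed in when it is done.

Besides the shell and the picture viewer there is one more tool, called after "Call:" as name(argument=value, ...) on one line, values as JSON. jog_arm: Moves the arm, as the interface text tells. Its arguments: {"type":"object","properties":{"targets":{"type":"array"},"fingers":{"type":"number"}},"required":["targets"]}

```bash
ls; mkdir -p pics
python3 - <<'E'
from plant import manip, cams
import cv2, numpy as np
print(manip.state())
ims=[]
for n in ("scene","top"):
    im=cams.grab_frame(n); cv2.imwrite(f"pics/{n}0.png",im[:,:,::-1]); ims.append(im)
    c=cams.get_calibration(n); print(n,np.round(c["camera_matrix"],1).tolist(),np.round(c["cam_to_world"],3).tolist(),[k for k in c])
print(np.round(cams.get_calibration("wrist")["camera_matrix"],1).tolist(),np.round(cams.get_calibration("wrist")["cam_to_world"],3).tolist())
E
```

```text
pics
{'time': 0.0, 'joint_pos': array([ 1.09001183e+00,  5.33653176e-02,  1.61428555e+00, -4.99198234e-06,
        1.47602328e+00, -1.18988534e-01]), 'joint_vel': array([ 0.00139656,  0.00145612,  0.00193859, -0.00197194, -0.00081327,
        0.00022381]), 'joint_efforts': array([-1.01373367e-03, -3.93705046e+01, -3.70165014e+01, -2.11452170e-04,
        7.35145120e-03,  1.18494646e-05]), 'tool_pos': array([0.22092416, 0.58398226, 0.23006284]), 'tool_rot': array([-3.05075490e-04,  1.79912642e-01,  9.83682041e-01, -9.95033139e-04]), 'contact_force': array([ 0.72921571,  0.39586793, -0.0446015 ]), 'ft_torque': array([ 0.01180827, -0.00337392,  0.01048708]), 'gripper_width': 1.0022846286414577}
scene [[347.7, 0.0, 265.0], [0.0, 347.7, 190.5], [0.0, 0.0, 1.0]] [[0.861, -0.384, 0.333, 0.837], [0.508, 0.627, -0.59, -0.545], [0.018, 0.678, 0.735, 0.733], [0.0, 0.0, 0.0, 1.0]] ['camera_matrix', 'cam_to_world']
top [[478.4, 0.0, 264.1], [0.0, 478.4, 190.4], [0.0, 0.0, 1.0]] [[-0.001, 0.984, -0.177, 0.262], [-1.0, -0.003, -0.012, -0.031], [-0.012, 0.177, 0.984, 1.456], [0.0, 0.0, 0.0, 1.0]] ['camera_matrix', 'cam_to_world']
[[335.8, 0.0, 254.1], [0.0, 335.8, 192.1], [0.0, 0.0, 1.0]] [[0.354, -0.897, -0.264, 0.155], [0.935, 0.339, 0.102, 0.61], [-0.002, -0.283, 0.959, 0.373], [0.0, 0.0, 0.0, 1.0]]
```

View pics/top0.png

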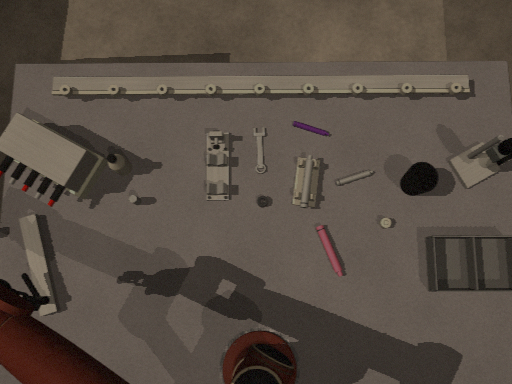

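View pics/scene0.png

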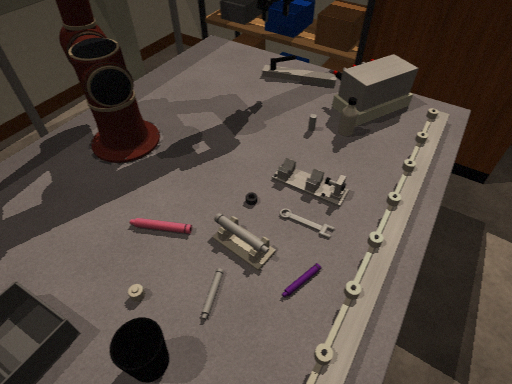

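Things like the spindle in the top view are a grey one in the white rest (307,181), a smaller grey one on the table (355,178), a pink one (329,249) and a purple one (311,128). The one in the rest is the larger non-pink one, so it fits. The fixture is at (218,165) with its stop at the top of the picture (far from the robot). I'll confirm this in one enlarged crop.

```bash
cat > h.py <<'E'
import numpy as np, cv2
from plant import manip, cams
def ray(n,px,z,c=None):
    c=c or cams.get_calibration(n); K=c["camera_matrix"]; T=c["cam_to_world"]
    d=np.linalg.inv(K)@np.array([px[0],px[1],1.]); d=T[:3,:3]@np.array([d[0],-d[1],-d[2]]); o=T[:3,3]
    return o+d*(z-o[2])/d[2]
def proj(n,P,c=None):
    c=c or cams.get_calibration(n); K=c["camera_matrix"]; T=c["cam_to_world"]
    p=T[:3,:3].T@(np.asarray(P,float)-T[:3,3]); q=K@np.array([p[0],-p[1],-p[2]]); return q[:2]/q[2]
E
python3 - <<'E'
import cv2,numpy as np
a=cv2.imread('pics/top0.png')
c=cv2.resize(a[120:215,195:335],None,fx=5.7,fy=5.7,interpolation=cv2.INTER_CUBIC)
c=cv2.convertScaleAbs(c,alpha=1.6,beta=0)
for i in range(0,140,20): cv2.putText(c,str(195+i),(int(i*5.7),10),0,.4,(0,255,255)); cv2.line(c,(int(i*5.7),0),(int(i*5.7),541),(0,120,120),1)
for i in range(0,95,20): cv2.putText(c,str(120+i),(0,int(i*5.7)+10),0,.4,(0,255,255)); cv2.line(c,(0,int(i*5.7)),(798,int(i*5.7)),(0,120,120),1)
cv2.imwrite('pics/crop1.png',c)
E
```

```text
(no output)
```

View pics/crop1.png

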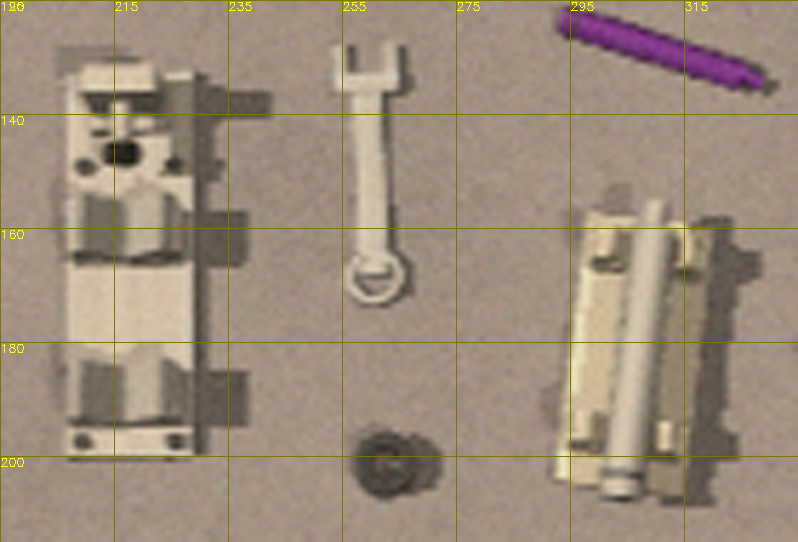

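The crop shows the steel spindle in the rest, axis from about (309.5,156) to (304,206), probably with its nose at the bottom end. The fixture's plate spans columns 207–229 and rows 133–199.5, with the dark pad at (216,147). Now I'll compute positions.

Run:
```python
from h import *
np.set_printoptions(precision=4,suppress=True)
for n,p,z in [("fix BL",(206.7,199.5),.01),("fix BR",(228.7,199.5),.01),("fix TR",(228.7,133),.01),("pad",(216,145),.045),
 ("sp top",(309.5,156),.052),("sp bot",(303.8,206.5),.05),
 ("cr BL",(292.5,204.5),.01),("cr BR",(314,208),.01),("cr TL",(298,157.5),.01)]:
    print(n,ray("top",p,z))
c=cams.get_calibration("wrist");T=c["cam_to_world"]
s=manip.state();print(s["tool_pos"],T)
from scipy.spatial.transform import Rotation as R
q=s["tool_rot"];M=R.from_quat([q[1],q[2],q[3],q[0]]).as_matrix();print(M); print("cam in tool",M.T@(T[:3,3]-s["tool_pos"]));print(M.T@T[:3,:3])
```

```text
fix BL [0.4941 0.1625 0.01  ]
fix BR [0.4939 0.0951 0.01  ]
fix TR [0.7054 0.0977 0.01  ]
pad [0.6568 0.1329 0.045 ]
sp top [ 0.6194 -0.151   0.052 ]
sp bot [ 0.4658 -0.1316  0.05  ]
cr BL [ 0.4779 -0.1001  0.01  ]
cr BR [ 0.467  -0.1654  0.01  ]
cr TL [ 0.6254 -0.1188  0.01  ]
[0.2209 0.584  0.2301] [[ 0.3539 -0.8973 -0.2637  0.1553]
 [ 0.9353  0.339   0.1017  0.6104]
 [-0.0018 -0.2826  0.9592  0.3732]
 [ 0.      0.      0.      1.    ]]
[[-0.9353  0.354  -0.0009]
 [ 0.354   0.9353 -0.0017]
 [ 0.0002 -0.0019 -1.    ]]
cam in tool [ 0.0707  0.0011 -0.143 ]
[[ 0.      0.9592  0.2828]
 [ 1.     -0.     -0.    ]
 [-0.      0.2828 -0.9592]]
```

Call:
jog_arm(targets=[[-0.033,-0.021,0,0],[-0.067,-0.043,0,0],[-0.1,-0.064,0,0],[-0.134,-0.086,0,0],[-0.167,-0.107,0,0]])

```text
time: 0.52
tool_pos: [0.34, 0.4235, 0.2307]
tool_rot: [-0.0, 0.18, 0.984, -0.0]
contact_force: [0.4, 0.7, -1.0]
gripper_width: 0.999
```

Call:
jog_arm(targets=[[-0.033,-0.021,0,0],[-0.067,-0.043,0,0],[-0.1,-0.064,0,0],[-0.134,-0.086,0,0],[-0.167,-0.107,0,0]])

```text
time: 0.93
tool_pos: [0.4584, 0.2642, 0.2309]
tool_rot: [-0.0, 0.18, 0.984, -0.0]
contact_force: [0.4, 0.3, -0.1]
gripper_width: 1.0
```

Call:
jog_arm(targets=[[-0.033,-0.021,0,-5],[-0.067,-0.043,0,-10],[-0.1,-0.064,0,-15],[-0.134,-0.086,0,-21],[-0.144,-0.091,0,-21.4]])

```text
time: 1.35
tool_pos: [0.5623, 0.1257, 0.2307]
tool_rot: [-0.0, -0.005, 1.0, -0.001]
contact_force: [0.0, -0.0, -0.6]
gripper_width: 1.0
```

```bash
cat > snap.py <<'E'
from h import *
import sys,pickle
s=manip.state();c=cams.get_calibration("wrist");im=cams.grab_frame("wrist");n=sys.argv[1]
pickle.dump((s,c),open(f"pics/{n}.pkl","wb"))
cv2.imwrite(f"pics/{n}_raw.png",im[:,:,::-1])
print(s["time"],s["tool_pos"],s["tool_rot"],s["contact_force"],s["gripper_width"])
a=cv2.resize(im[:,:,::-1],None,fx=1.5,fy=1.5,interpolation=cv2.INTER_CUBIC)
for i in range(0,512,50): cv2.putText(a,str(i),(int(i*1.5),8),0,.35,(0,255,255))
for i in range(0,384,50): cv2.putText(a,str(i),(0,int(i*1.5)+4),0,.35,(0,255,255))
cv2.imwrite(f"pics/{n}.png",a)
E
python3 snap.py w1
```

```text
1.35 [0.56229197 0.12567523 0.23067224] [-3.17094522e-06 -5.15742056e-03  9.99986228e-01 -9.71589228e-04] [ 0.02276336 -0.02521214 -0.58129757] 0.9995167577956796
```

View pics/w1.png

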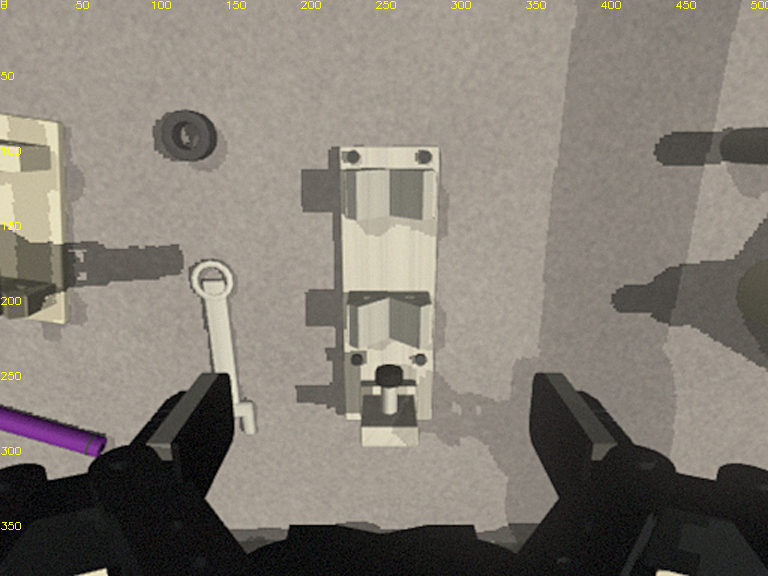

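The wrist view shows the fixture upright. Its plate is at columns 228–292 and rows 99–279, the vees are at rows 112–147 and 195–232, and the pad is at (259,248). I'll enlarge it for the pad face and the edges.

Run:
```python
import cv2
a=cv2.imread('pics/w1_raw.png')[90:300,215:305]
f=3.8
c=cv2.resize(a,None,fx=f,fy=f,interpolation=cv2.INTER_CUBIC)
c=cv2.rotate(c,cv2.ROTATE_90_COUNTERCLOCKWISE) # x->row
# row v -> column (v-90)*f ; col u -> row (305-u)*f
for v in range(100,300,10):
    X=int((v-90)*f); cv2.line(c,(X,0),(X,6 if v%50 else 14),(0,0,255),1); 
    if v%20==0: cv2.putText(c,str(v),(X,18),0,.38,(0,0,255))
for u in range(220,305,10):
    Y=int((305-u)*f); cv2.line(c,(0,Y),(8,Y),(0,0,255),1); cv2.putText(c,str(u),(10,Y+4),0,.38,(0,0,255))
cv2.imwrite('pics/w1c.png',c);print(c.shape)
```

```text
(342, 798, 3)
```

View pics/w1c.png

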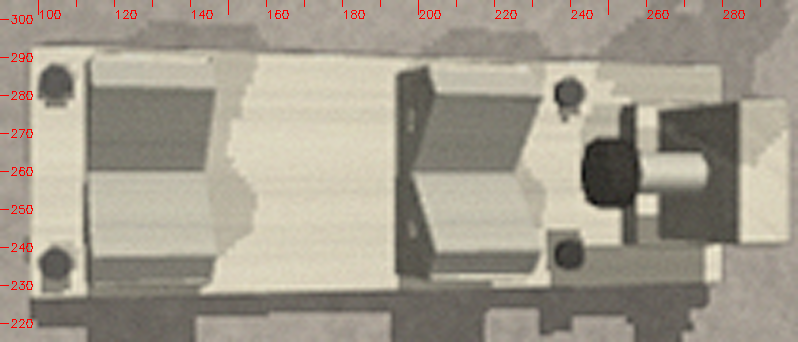

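Run:
```python
from h import *
import pickle
np.set_printoptions(precision=4,suppress=True)
s,c=pickle.load(open('pics/w1.pkl','rb'))
def P(X,Y,z): return ray("",(305-Y/3.8,90+X/3.8),z,c)
for n,X,Y,z in [("baserearL",32,45,.01),("baserearR",32,297,.01),("basefrontL",722,66,.01),
 ("rv edgeL r",92,87,.049),("rv edgeL f",216,87,.049),("rv edgeR r",92,256,.049),("rv edgeR f",216,256,.049),
 ("fv edgeL r",430,94,.049),("fv edgeL f",541,97,.049),("fv edgeR r",432,252,.049),("fv edgeR f",541,250,.049),
 ("rv valley r",88,170,.028),("fv valley f",519,172,.028),("fv valley r",413,171,.028),
 ("pad bottom",582,172,.035),("post front top L",738,103,.068),("post R",738,242,.068),("pad back",640,172,.055)]:
    print(n,P(X,Y,z))
```

```text
baserearL [0.4968 0.166  0.01  ]
baserearR [0.4975 0.0968 0.01  ]
basefrontL [0.7107 0.1685 0.01  ]
rv edgeL r [0.5107 0.1519 0.049 ]
rv edgeL f [0.5416 0.1529 0.049 ]
rv edgeR r [0.5112 0.1099 0.049 ]
rv edgeR f [0.542  0.1098 0.049 ]
fv edgeL r [0.599 0.153 0.049]
fv edgeL f [0.6312 0.1532 0.049 ]
fv edgeR r [0.6001 0.1107 0.049 ]
fv edgeR f [0.6316 0.1111 0.049 ]
rv valley r [0.5111 0.1316 0.028 ]
fv valley f [0.6335 0.1329 0.028 ]
fv valley r [0.6011 0.1327 0.028 ]
pad bottom [0.6503 0.1331 0.035 ]
post front top L [0.6809 0.1518 0.068 ]
post R [0.6813 0.114  0.068 ]
pad back [0.6584 0.1329 0.055 ]
```

Fixture origin is (0.571, 0.132) with yaw about 0.6°. The vee spacing, widths and heights match the given sizes. The pad's face is about 79 mm ahead, near the top of the stated 56–80 range. Next is the rest.

Call:
jog_arm(targets=[[0.003,-0.04,0,1],[0.007,-0.08,0,3],[0.01,-0.12,0,5],[0.014,-0.16,0,7],[0.017,-0.2,0,7.8]])

```text
time: 1.82
tool_pos: [0.5447, -0.0705, 0.231]
tool_rot: [-0.0, 0.063, 0.998, 0.0]
contact_force: [1.2, -0.1, -0.1]
gripper_width: 0.998
```

Call:
jog_arm(targets=[[-0.005,-0.03,0.01,0],[-0.005,-0.066,0.03,0],[-0.005,-0.066,0.04,0],[-0.005,-0.066,0.04,0]])

```text
time: 2.15
tool_pos: [0.5402, -0.1359, 0.1876]
tool_rot: [-0.003, 0.064, 0.998, 0.001]
contact_force: [0.0, 0.4, -1.0]
gripper_width: 0.997
```

```bash
python3 snap.py w2
```

```text
2.15 [ 0.5401803  -0.13585493  0.18755515] [-0.00310415  0.06373807  0.99796087  0.00138385] [ 0.02544503  0.42239038 -0.97034007] 0.9972506778802266
```

View pics/w2.png

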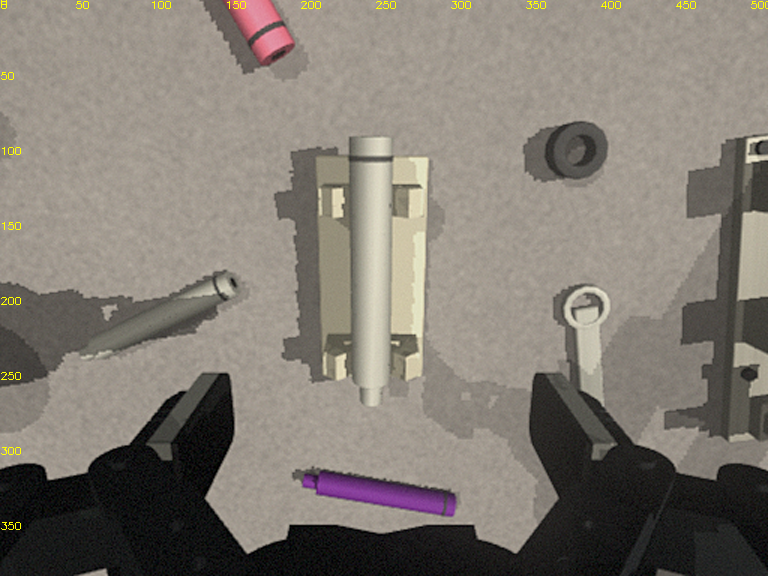

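The nose (14 mm step) is at the bottom of the picture, raw about (247.5,269), pointing away from the robot. The body runs from (247,92) to (247.7,257). The smaller grey one is at (105,210), and the pink and purple ones lie apart. So the piece in the rest is the spindle.

Run:
```python
from h import *
import pickle
np.set_printoptions(precision=4,suppress=True)
s,c=pickle.load(open('pics/w2.pkl','rb'))
r=lambda u,v,z: ray("",(u/1.5,v/1.5),z,c)
print("live",manip.state()["tool_pos"])
rear=r(370.5,137,.055);shoulder=r(371.5,386,.055);nose=r(371,404,.051)
for e in (rear,shoulder,nose): print(e)
a=r(370.5,170,.045);b=r(371.5,370,.045);print("axis",a,b,np.degrees(np.arctan2(b[1]-a[1],b[0]-a[0])))
d=nose-rear;d[2]=0;print("len",np.linalg.norm(d));d/=np.linalg.norm(d)
for e,l in ((rear,80),(shoulder,-65),(nose,-80)): print("mid",e+d*l/1e3)
print("w",np.linalg.norm(r(351,300,.047)-r(391,300,.047)))
from scipy.spatial.transform import Rotation as R
q=s["tool_rot"];M=R.from_quat([q[1],q[2],q[3],q[0]]).as_matrix();print(M)
```

```text
live [ 0.5411 -0.1351  0.1892]
[ 0.4675 -0.131   0.055 ]
[ 0.6103 -0.1496  0.055 ]
[ 0.6245 -0.1518  0.051 ]
axis [ 0.4847 -0.1335  0.045 ] [ 0.6045 -0.1489  0.045 ] -7.349291430105699
len 0.15836059500683983
mid [ 0.5468 -0.1415  0.055 ]
mid [ 0.5459 -0.141   0.055 ]
mid [ 0.5452 -0.1413  0.051 ]
w 0.023624219069614465
[[-0.9919  0.1272 -0.006 ]
 [ 0.1272  0.9919  0.0032]
 [ 0.0064  0.0024 -1.    ]]
```

Call:
jog_arm(targets=[[-0.006,-0.005,0.03,0],[-0.006,-0.005,0.06,0],[-0.006,-0.005,0.09,0],[-0.006,-0.005,0.1,0],[-0.006,-0.005,0.1,0]])

```text
time: 2.62
tool_pos: [0.546, -0.1394, 0.0885]
tool_rot: [-0.003, 0.061, 0.998, 0.001]
contact_force: [-0.6, 0.9, 0.4]
gripper_width: 1.001
```

```bash
cat > go.py <<'E'
from h import *
import sys
from scipy.spatial.transform import Rotation as R
# args: desired TCP x y z yaw(deg, of tool x)
s=manip.state();q=s["tool_rot"];M=R.from_quat([q[1],q[2],q[3],q[0]]).as_matrix()
g=[float(a) for a in sys.argv[1:5]]
yaw=np.degrees(np.arctan2(M[1,0],M[0,0]))
print("t",s["time"],"pos",s["tool_pos"].round(4),"yaw",round(yaw,2),"F",s["contact_force"].round(2),"w",round(s["gripper_width"],3))
print("tool shift",(M.T@(np.array(g[:3])-s["tool_pos"])).round(4),"turn",round(-((g[3]-yaw+180)%360-180),2),"j",s["joint_pos"].round(2))
E
python3 go.py 0.546 -0.1413 0.025 172.7
```

```text
t 2.6167 pos [ 0.546  -0.1394  0.0885] yaw 172.98 F [-0.62  0.95  0.38] w 1.001
tool shift [-0.0006 -0.002   0.0635] turn 0.28 j [-0.38  0.04  1.87  0.    1.23 -1.83]
```

Call:
jog_arm(targets=[[-0.001,-0.002,0.02,0.3],[-0.001,-0.002,0.045,0.3],[-0.001,-0.002,0.06,0.3],[-0.001,-0.002,0.0635,0.3],[-0.001,-0.002,0.0635,0.3]])

```text
time: 3.03
tool_pos: [0.5491, -0.1435, 0.0287]
tool_rot: [0.0, 0.064, 0.998, -0.0]
contact_force: [0.3, 0.5, 0.7]
gripper_width: 1.0
```

```bash
python3 go.py 0.546 -0.1413 0.025 172.7; python3 snap.py w3
```

```text
t 3.0333 pos [ 0.5491 -0.1435  0.0287] yaw 172.62 F [0.28 0.51 0.68] w 1.0
tool shift [0.0034 0.0017 0.0037] turn -0.08 j [-0.39  0.13  1.89  0.    1.12 -1.83]
3.0333 [ 0.54914409 -0.14346444  0.02873731] [ 2.60159457e-04  6.43412251e-02  9.97927923e-01 -1.55271832e-05] [0.27629977 0.50860077 0.67965436] 1.000271961457586
```

View pics/w3.png

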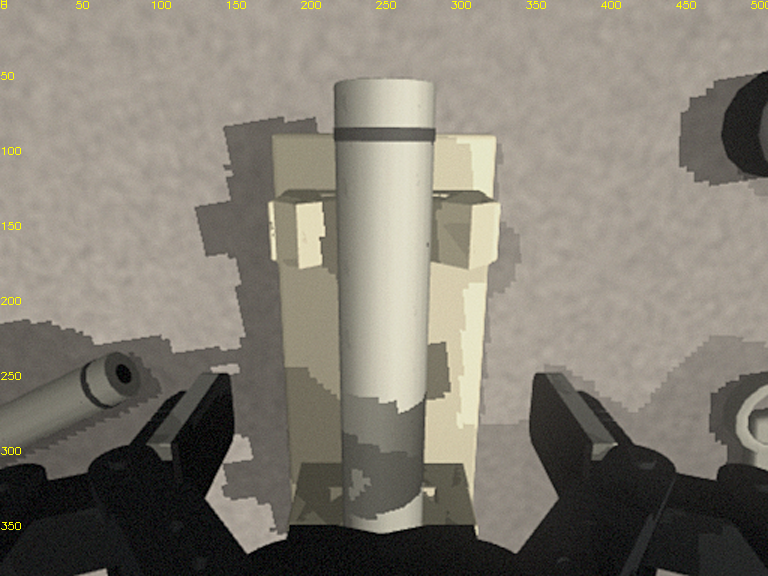

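The spindle is centred between the open jaws: axis at column 256 raw at both ends, jaw midpoint 255.7. Lower 4 mm, shift 3 mm and close.

Call:
jog_arm(targets=[[0.003,0,0.002,0],[0.003,0,0.004,0],[0.003,0,0.004,0]])

```text
time: 3.33
tool_pos: [0.546, -0.1438, 0.0248]
tool_rot: [0.001, 0.065, 0.998, -0.0]
contact_force: [0.2, 0.7, -0.4]
gripper_width: 0.998
```

Call:
jog_arm(targets=[[0,0,0,0],[0,0,0,0],[0,0,0,0],[0,0,0,0],[0,0,0,0]], fingers=0)

```text
time: 3.75
tool_pos: [0.5455, -0.1437, 0.0238]
tool_rot: [0.0, 0.065, 0.998, 0.0]
contact_force: [-0.2, 1.0, 1.6]
gripper_width: 0.301
```

Call:
jog_arm(targets=[[0,0,0,0],[0,0,0,0],[0,0,0,0],[0,0,0,0],[0,0,0,0]])

```text
time: 4.17
tool_pos: [0.5458, -0.1427, 0.0241]
tool_rot: [0.0, 0.065, 0.998, 0.001]
contact_force: [0.6, 5.3, 4.2]
gripper_width: 0.259
```

Call:
jog_arm(targets=[[0,0.001,-0.004,0],[0,0.001,-0.012,0],[0,0.001,-0.025,0],[0,0.001,-0.05,0],[0,0.001,-0.085,0]])

```text
time: 4.58
tool_pos: [0.5428, -0.1419, 0.1066]
tool_rot: [-0.004, 0.065, 0.998, 0.001]
contact_force: [0.7, 0.0, -4.6]
gripper_width: 0.26
```

Call:
jog_arm(targets=[[0,0,-0.03,0],[0,0,-0.04,0],[0,0,-0.04,0],[0,0,-0.04,0]])

```text
time: 4.92
tool_pos: [0.5454, -0.1427, 0.1485]
tool_rot: [0.0, 0.065, 0.998, -0.0]
contact_force: [-0.3, 0.6, -5.8]
gripper_width: 0.262
```

```bash
python3 go.py 0.5455 -0.1427 0.15 172.7; python3 snap.py w4
```

```text
t 4.9167 pos [ 0.5454 -0.1427  0.1485] yaw 172.56 F [-0.28  0.62 -5.85] w 0.262
tool shift [-0.0001  0.0001 -0.0015] turn -0.14 j [-0.39 -0.03  1.83 -0.    1.33 -1.83]
4.9167 [ 0.54537804 -0.14273903  0.14852741] [ 1.22732500e-05  6.48497501e-02  9.97895029e-01 -1.45478689e-04] [-0.28369108  0.61678729 -5.84606899] 0.2616226827482467
```

View pics/w4.png

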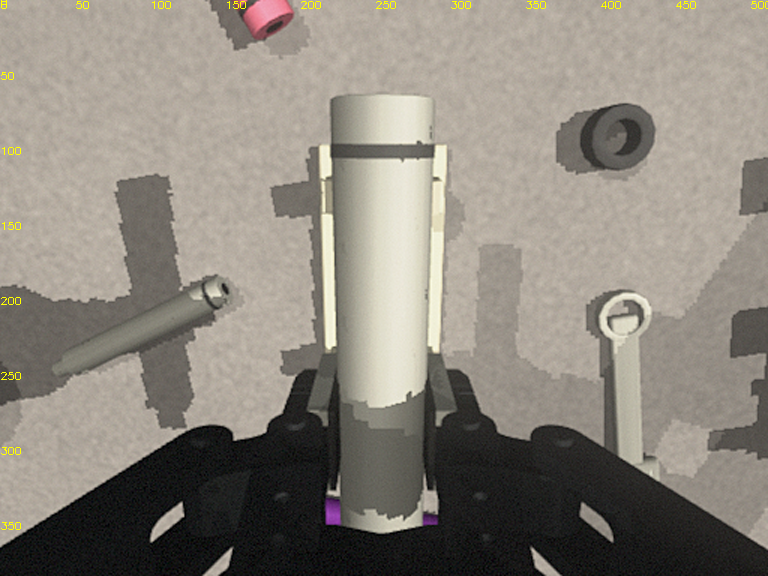

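Lifted: about 5.8 N weight, straight in the jaws. Quick numeric check for pitch, and compute the set-down pose.

Run:
```python
from h import *
import pickle
from scipy.optimize import least_squares
np.set_printoptions(precision=4,suppress=True)
def edges(n,rows):
    g=cv2.cvtColor(cv2.imread(f'pics/{n}_raw.png'),cv2.COLOR_BGR2GRAY).astype(float)
    return g
# hand-read silhouettes (1.5x px): row, left, right
obs={"w3":[(95,334,435),(200,337,431.5),(500,342,425)],"w4":[(120,331,434.5),(200,333,433),(500,340,423.5)]}
rear={"w3":(384,79),"w4":(382,96)}
from scipy.spatial.transform import Rotation as R
for n in ("w3","w4"):
    s,c=pickle.load(open(f'pics/{n}.pkl','rb'));K=c["camera_matrix"]
    out=[]
    for row,l,r in obs[n]:
        v=(row/1.5-K[1,2])/K[1,1]; half=(r-l)/1.5/K[0,0]/2
        # silhouette of cylinder r=12: depth d along camera ray: half angle
        rng=np.sqrt(1+v*v); ang=np.arctan(half/rng); D=.012/np.sin(ang)   # distance eye-axis along that ray (axis ~perp)
        p=np.array([((l+r)/3-K[0,2])/K[0,0]/rng,-v/rng,-1/rng])*D
        w=c["cam_to_world"]@np.r_[p,1]; out.append(w[:3])
    out=np.array(out);q=s["tool_rot"];M=R.from_quat([q[1],q[2],q[3],q[0]]).as_matrix()
    print(n,out[:,2]-s["tool_pos"][2],"tool frame:",((out-s["tool_pos"])@M))
    rp=ray("",np.array(rear[n])/1.5,out[0,2]+.012,c);print(" rear end in tool",M.T@(rp-s["tool_pos"]))
```

```text
w3 [0.0146 0.0134 0.0203] tool frame: [[ 0.0807  0.0016 -0.0146]
 [ 0.0558  0.0016 -0.0134]
 [-0.0297  0.0015 -0.0202]]
 rear end in tool [ 0.083   0.0014 -0.0266]
w4 [0.0193 0.0205 0.021 ] tool frame: [[ 0.0749  0.0012 -0.0193]
 [ 0.0566  0.0013 -0.0205]
 [-0.0291  0.001  -0.021 ]]
 rear end in tool [ 0.0792  0.001  -0.0313]
```

```bash
cat > pitch.py <<'E'
from h import *
import pickle,sys
from scipy.spatial.transform import Rotation as R
for n in sys.argv[1:]:
    s,c=pickle.load(open(f'pics/{n}.pkl','rb'));K=c["camera_matrix"]
    im=cv2.GaussianBlur(cv2.imread(f'pics/{n}_raw.png'),(3,3),0).astype(float)
    q=s["tool_rot"];M=R.from_quat([q[1],q[2],q[3],q[0]]).as_matrix()
    E=[]
    for row in range(70,346):
        t=(row-66)/(333-66); gl,gr=221.5+5.5*t,289.5-7*t   # guess (raw px)
        d=np.abs(np.diff(im[row],axis=0)).sum(1)
        e=[]
        for g in (gl,gr):
            k=np.arange(int(g)-4,int(g)+6); w=d[k]
            if w.max()<25: break
            j=k[w.argmax()]; ww=d[j-1:j+2]; e.append(j+.5+(ww[2]-ww[0])/ww.sum())
        if len(e)==2: E.append((row,*e))
    E=np.array(E)
    # robust line per edge, then widths
    from numpy.polynomial import polynomial as P
    keep=np.ones(len(E),bool)
    for _ in range(8):
        L=P.polyfit(E[keep,0],E[keep,1],1);Rr=P.polyfit(E[keep,0],E[keep,2],1)
        r=np.maximum(abs(P.polyval(E[:,0],L)-E[:,1]),abs(P.polyval(E[:,0],Rr)-E[:,2])); keep=r<max(.5,2*np.median(r))
    print(n,keep.sum(),len(E),"L",L,"R",Rr,"rms",r[keep].std())
    # edge planes through the camera centre: axis direction = intersection of the tangent planes
    pl=[]
    for l in (L,Rr):
        a,b=[np.array([(P.polyval(v,l)-K[0,2])/K[0,0],-(v-K[1,2])/K[1,1],-1]) for v in (80,330)]
        m=np.cross(a,b);pl.append(m/np.linalg.norm(m))
    d=np.cross(*pl);d/=np.linalg.norm(d);w=c["cam_to_world"][:3,:3]@d
    w*=np.sign(w[0]);print("  axis dir world",w,"elev deg",np.degrees(np.arcsin(w[2])),"yaw",np.degrees(np.arctan2(w[1],w[0])),"tool",M.T@w)
    ang=np.arccos(abs(pl[0]@pl[1]))/2; h=.012/np.sin(ang); bis=(pl[0]/np.sign(pl[0][0])-0)
    n1=pl[0]*np.sign(pl[0][0]);n2=pl[1]*np.sign(pl[1][0]);u=np.cross(d,(n1+n2));u/=np.linalg.norm(u);u*=-np.sign(u[2])
    f=c["cam_to_world"][:3,:3]@(u*h)+c["cam_to_world"][:3,3]
    t=M.T@(f-s["tool_pos"]);dt=M.T@w; t0=t-dt*t[0]/dt[0];print("  axis at tool x=0:",t0, "foot world",f)
E
python3 pitch.py w3 w4
```

```text
w3 132 220 L [2.20408932e+02 2.18511456e-02] R [ 2.92851357e+02 -3.50391521e-02] rms 0.1462093141225892
  axis dir world [ 0.99094893 -0.13351899 -0.01388894] elev deg -0.7958032182074691 yaw -7.673733413526085 tool [-0.99988285 -0.00516002  0.01441011]
  axis at tool x=0: [ 0.          0.00114701 -0.01625506] foot world [ 0.4776072  -0.13266839  0.04599697]
w4 190 275 L [2.16415823e+02 3.36731647e-02] R [ 2.93267494e+02 -3.88570664e-02] rms 0.173602288401647
  axis dir world [ 0.98792946 -0.13112487 -0.0824721 ] elev deg -4.730676339463205 yaw -7.560504783932969 tool [-0.99658746 -0.00213392  0.08251593]
  axis at tool x=0: [ 0.          0.00085332 -0.01668562] foot world [ 0.46575028 -0.13130462  0.1718693 ]
```

Run:
```python
import cv2,numpy as np
for n in ("w3","w4"):
    im=cv2.imread(f'pics/{n}_raw.png').astype(int).sum(2)//3
    for r in (85,120,160,200,235,260,300,335): print(n,r,"L",im[r,214:232].tolist(),"R",im[r,276:296].tolist())
```

```text
w3 85 L [157, 153, 152, 158, 158, 160, 159, 146, 107, 62, 63, 64, 69, 62, 66, 72, 67, 70] R [106, 101, 101, 101, 112, 122, 121, 120, 118, 115, 120, 129, 116, 108, 135, 167, 162, 162, 162, 158]
w3 120 L [140, 135, 138, 142, 138, 138, 141, 140, 145, 122, 87, 86, 106, 103, 104, 107, 108, 124] R [209, 206, 203, 190, 196, 194, 194, 186, 175, 175, 167, 149, 156, 194, 199, 196, 197, 199, 198, 195]
w3 160 L [107, 108, 108, 109, 104, 108, 108, 107, 106, 110, 100, 83, 89, 102, 111, 109, 116, 121] R [208, 205, 201, 194, 195, 192, 183, 177, 173, 170, 149, 128, 105, 111, 111, 109, 123, 143, 136, 141]
w3 200 L [133, 142, 138, 136, 138, 135, 139, 138, 139, 137, 141, 115, 82, 94, 107, 108, 114, 117] R [205, 198, 197, 191, 191, 181, 173, 174, 159, 150, 175, 203, 197, 198, 195, 197, 196, 198, 192, 198]
w3 235 L [135, 141, 138, 138, 137, 141, 135, 137, 139, 136, 139, 131, 94, 83, 98, 107, 111, 114] R [194, 192, 188, 183, 182, 174, 169, 155, 137, 118, 113, 116, 111, 117, 114, 115, 115, 117, 116, 114]
w3 260 L [105, 103, 100, 104, 102, 96, 115, 136, 137, 140, 138, 145, 122, 86, 92, 103, 106, 111] R [191,
[... 1275 characters left out ...]
98, 95, 114, 115, 112, 103, 93, 99, 91, 86, 95, 106, 112, 120, 123, 124, 131] R [204, 207, 205, 202, 192, 189, 183, 175, 146, 104, 100, 100, 112, 142, 152, 153, 146, 106, 135, 161]
w4 260 L [89, 91, 87, 96, 93, 98, 81, 50, 36, 40, 36, 46, 90, 113, 112, 111, 118, 125] R [204, 204, 202, 201, 187, 133, 86, 82, 47, 51, 54, 52, 73, 96, 96, 97, 97, 95, 103, 97]
w4 300 L [25, 18, 16, 18, 27, 32, 34, 30, 30, 26, 25, 24, 31, 64, 87, 82, 84, 84] R [82, 83, 79, 80, 82, 69, 36, 31, 35, 44, 46, 47, 43, 47, 37, 40, 33, 33, 29, 26]
w4 335 L [10, 1, 34, 66, 90, 81, 76, 75, 76, 73, 73, 70, 67, 65, 79, 80, 85, 86] R [81, 70, 135, 182, 166, 143, 158, 183, 176, 173, 170, 170, 168, 167, 175, 151, 67, 16, 26, 22]
```

The silhouettes agree with a level spindle to within about 1.5° (the automatic fit was misled by the finger edges). The gripper also shows that the high wrist view reads about 1.4 mm too far in y, so the fixture axis is likely near y = 0.1306. Carry it over the fixture, 13 mm short.

Call:
jog_arm(targets=[[0.001,0.02,0,0],[0.005,0.055,0,-1],[0.009,0.09,0,-2],[0.012,0.125,0,-3],[0.015,0.16,0,-4]])

```text
time: 5.38
tool_pos: [0.5492, 0.0194, 0.1452]
tool_rot: [-0.003, 0.03, 1.0, 0.0]
contact_force: [0.3, 0.1, -4.5]
gripper_width: 0.259
```

```bash
python3 go.py 0.557 0.1305 0.12 180.6
```

```text
t 5.3833 pos [0.5492 0.0194 0.1452] yaw 176.58 F [ 0.31  0.12 -4.54] w 0.259
tool shift [-0.0013  0.1113  0.0252] turn -4.02 j [-0.1  -0.05  1.87 -0.    1.33 -1.61]
```

Call:
jog_arm(targets=[[0,0.035,0,-1],[-0.001,0.07,0,-2],[-0.001,0.1,0.01,-3],[-0.001,0.111,0.02,-4],[-0.001,0.111,0.025,-4]])

```text
time: 5.8
tool_pos: [0.5563, 0.1308, 0.1191]
tool_rot: [-0.004, -0.007, 1.0, -0.0]
contact_force: [-0.9, -0.3, -4.6]
gripper_width: 0.266
```

Call:
jog_arm(targets=[[0,0,0.01,0],[0,0,0.02,0],[0,0,0.03,0],[0,0,0.03,0],[0,0,0.03,0]])

```text
time: 6.22
tool_pos: [0.5583, 0.1276, 0.0924]
tool_rot: [-0.001, -0.004, 1.0, -0.0]
contact_force: [0.9, -0.2, -4.7]
gripper_width: 0.267
```

```bash
python3 go.py 0.557 0.1305 0.06 180.6; python3 snap.py w5
```

```text
t 6.2167 pos [0.5583 0.1276 0.0924] yaw -179.52 F [ 0.9  -0.2  -4.74] w 0.267
tool shift [0.0012 0.0029 0.0324] turn -0.12 j [ 0.09  0.06  1.85 -0.    1.24 -1.48]
6.2167 [0.55834378 0.12759591 0.0924206 ] [-1.25104379e-03 -4.19005494e-03  9.99990422e-01 -1.87200083e-04] [ 0.89833726 -0.20411814 -4.7449076 ] 0.2665011962280855
```

View pics/w5.png

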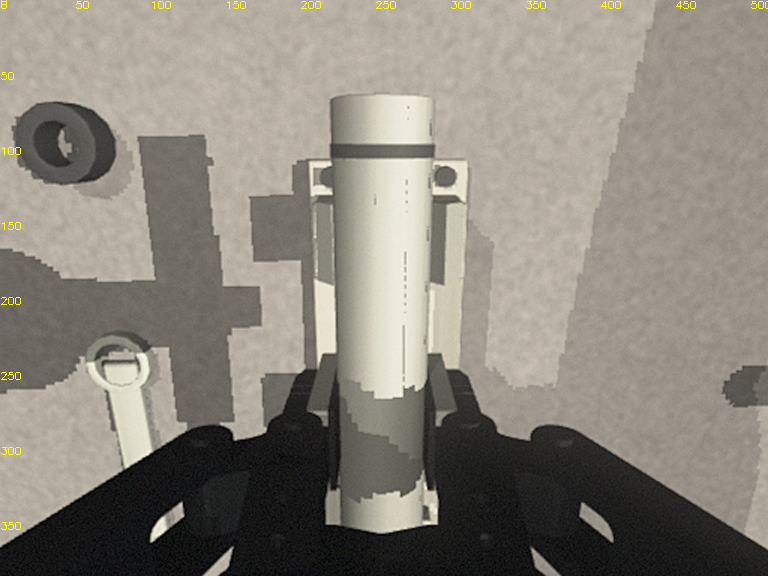

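Run:
```python
from h import *
import pickle
np.set_printoptions(precision=4,suppress=True)
s,c=pickle.load(open('pics/w5.pkl','rb'))
r=lambda u,v,z: ray("",(u/1.5,v/1.5),z,c)
print(s["tool_pos"])
for n,p,z in [("bL",(309,161),.01),("bR",(467.5,160),.01)]: print(n,r(*p,z))
za=s["tool_pos"][2]+.0205
for row in (130,200,300,500):
    w=[(332,434),(334,432),(337,429),(340.5,424.5)][[130,200,300,500].index(row)]
    print("axis",r(sum(w)/2,row,za+.003))
print("rear",r(382,95,za+.012))
im=cv2.imread('pics/w5_raw.png').astype(int).sum(2)//3
for v in (108,113,140,150,160,180,200,220): print(v,"L",im[v,198:226].tolist(),"R",im[v,284:318].tolist())
print("live",manip.state()["tool_pos"])
```

```text
[0.5583 0.1276 0.0924]
bL [0.4968 0.0964 0.01  ]
bR [0.4958 0.1652 0.01  ]
axis [0.4859 0.1281 0.1159]
axis [0.5016 0.1282 0.1159]
axis [0.5263 0.1285 0.1159]
axis [0.5855 0.1289 0.1159]
rear [0.4792 0.1278 0.1249]
108 L [109, 107, 112, 113, 115, 108, 106, 131, 188, 224, 214, 212, 215, 220, 221, 219, 217, 225, 219, 216, 212, 221, 197, 110, 93, 109, 113, 118] R [198, 197, 188, 161, 172, 213, 226, 225, 222, 223, 219, 220, 218, 220, 218, 218, 219, 220, 219, 218, 217, 212, 217, 214, 217, 219, 218, 186, 154, 175, 172, 169, 168, 173]
113 L [119, 113, 114, 114, 114, 112, 105, 110, 179, 226, 202, 132, 141, 145, 146, 146, 128, 106, 93, 98, 103, 103, 99, 91, 98, 107, 115, 116] R [201, 193, 186, 167, 149, 141, 140, 106, 88, 103, 103, 107, 98, 106, 110, 108, 97, 93, 111, 188, 234, 222, 222, 220, 221, 219, 227, 196, 133, 154, 166, 178, 173, 170]
140 L [113, 111, 112, 111, 110, 113, 112, 108, 103, 112, 135, 149, 145, 129, 135, 132, 132, 131, 135, 129, 131, 131, 151, 155, 103, 96, 116, 123] R [196, 191, 173, 150, 119, 109, 111, 108, 109, 108, 106, 107, 102, 140, 184, 197, 190, 192, 191, 193, 195, 1
[... 985 characters left out ...]
 151, 155, 158, 158, 151, 154, 153]
200 L [177, 175, 178, 160, 100, 109, 111, 111, 115, 111, 101, 127, 206, 226, 221, 221, 220, 221, 222, 222, 223, 222, 223, 225, 220, 158, 85, 110] R [177, 156, 194, 231, 226, 214, 188, 191, 195, 195, 199, 193, 199, 198, 198, 196, 194, 190, 195, 193, 197, 199, 199, 178, 142, 153, 154, 155, 158, 160, 156, 156, 149, 151]
220 L [184, 183, 177, 186, 157, 106, 110, 113, 118, 116, 112, 101, 148, 212, 224, 218, 220, 221, 223, 222, 223, 223, 223, 224, 227, 197, 99, 96] R [156, 186, 229, 224, 216, 190, 188, 189, 193, 196, 200, 196, 196, 196, 198, 189, 194, 193, 196, 198, 193, 198, 184, 155, 151, 159, 155, 154, 150, 150, 151, 153, 155, 157]
live [0.5591 0.1279 0.0936]
```

Fixture centre here reads y ≈ 0.1297 after the camera bias, so aim for y = 0.130. Lower to just above the seat.

Call:
jog_arm(targets=[[0.001,0.0022,0.015,0],[0.0015,0.0022,0.03,0],[0.0015,0.0022,0.045,0],[0.0015,0.0022,0.055,0],[0.0015,0.0022,0.06,0]])

```text
time: 6.68
tool_pos: [0.5571, 0.1305, 0.0328]
tool_rot: [-0.001, -0.005, 1.0, -0.0]
contact_force: [-0.2, 0.2, -4.2]
gripper_width: 0.266
```

Call:
jog_arm(targets=[[0,0,0,0],[0,0,0,0],[0,0,0,0]])

```text
time: 6.93
tool_pos: [0.5586, 0.131, 0.0351]
tool_rot: [0.001, -0.005, 1.0, 0.0]
contact_force: [1.0, -0.1, -4.3]
gripper_width: 0.257
```

```bash
python3 go.py 0.557 0.1301 0.0243 180.6
```

```text
t 6.9333 pos [0.5586 0.131  0.0351] yaw -179.43 F [ 1.03 -0.06 -4.3 ] w 0.257
tool shift [ 0.0017 -0.0008  0.0108] turn -0.03 j [ 0.1   0.13  1.88  0.    1.13 -1.48]
```

Call:
jog_arm(targets=[[0.001,-0.0005,0.002,0],[0.0015,-0.0005,0.004,0],[0.0015,-0.0005,0.006,0],[0.0015,-0.0005,0.007,0],[0.0015,-0.0005,0.007,0]])

```text
time: 7.35
tool_pos: [0.5558, 0.1303, 0.0264]
tool_rot: [-0.0, -0.005, 1.0, -0.0]
contact_force: [-0.8, -0.3, -4.3]
gripper_width: 0.257
```

Call:
jog_arm(targets=[[0,0,0.0005,0],[0,0,0.001,0],[0,0,0.0015,0],[0,0,0.002,0],[0,0,0.002,0]])

```text
time: 7.77
tool_pos: [0.556, 0.1303, 0.0247]
tool_rot: [-0.0, -0.005, 1.0, -0.0]
contact_force: [-1.0, 0.7, -4.8]
gripper_width: 0.261
```

Call:
jog_arm(targets=[[0,0,0.0004,0],[0,0,0.0008,0],[0,0,0.001,0]])

```text
time: 8.02
tool_pos: [0.5563, 0.1303, 0.0242]
tool_rot: [0.0, -0.005, 1.0, -0.0]
contact_force: [-1.0, 0.0, -1.6]
gripper_width: 0.26
```

Call:
jog_arm(targets=[[0,0,0.0004,0],[0,0,0.0008,0],[0,0,0.001,0]])

```text
time: 8.27
tool_pos: [0.5568, 0.1304, 0.0241]
tool_rot: [0.001, -0.005, 1.0, -0.0]
contact_force: [-3.2, -0.7, 6.2]
gripper_width: 0.258
```

Touchdown felt: Fz went from −4.5 N to +6 N at TCP z 0.0241, the expected height. Relieve the preload and open partly in the gap.

Call:
jog_arm(targets=[[0,0,-0.0003,0],[0,0,-0.0006,0],[0,0,-0.0006,0]])

```text
time: 8.52
tool_pos: [0.5568, 0.1304, 0.0241]
tool_rot: [0.001, -0.005, 1.0, 0.0]
contact_force: [-0.4, -1.2, 3.6]
gripper_width: 0.261
```

Call:
jog_arm(targets=[[0,0,0,0],[0,0,0,0],[0,0,0,0],[0,0,0,0],[0,0,0,0]], fingers=0.6)

```text
time: 8.93
tool_pos: [0.556, 0.1304, 0.0232]
tool_rot: [-0.0, -0.005, 1.0, 0.0]
contact_force: [-0.1, -0.6, 0.4]
gripper_width: 0.603
```

```bash
python3 go.py 0.557 0.1301 0.15 180.6; python3 snap.py w6
```

```text
t 8.9333 pos [0.556  0.1304 0.0232] yaw -179.44 F [-0.13 -0.58  0.39] w 0.603
tool shift [-0.001  -0.0003 -0.1268] turn -0.04 j [ 0.1   0.15  1.88  0.    1.11 -1.48]
8.9333 [0.55600729 0.13037676 0.02318241] [-7.84797945e-05 -4.92781021e-03  9.99987855e-01  3.09485019e-05] [-0.13367267 -0.57757458  0.38787724] 0.6032084035056978
```

View pics/w6.png

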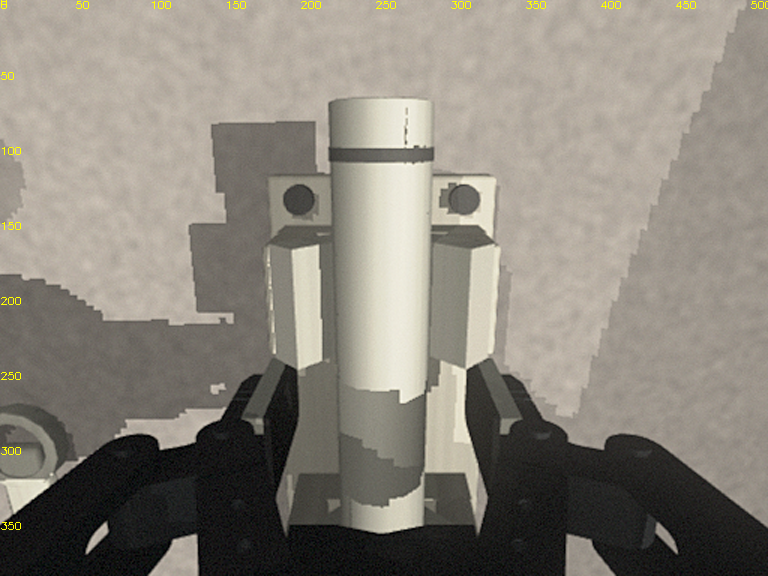

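The spindle lies symmetrically between the rear vee's flanks (column 381/1.5, flanks equally visible either side) and wrist load is zero. Withdraw upward, then go behind the rear end with shut fingers.

Call:
jog_arm(targets=[[0,0,-0.01,0],[0,0,-0.03,0],[0,0,-0.06,0],[0,0,-0.09,0],[0,0,-0.1,0]])

```text
time: 9.4
tool_pos: [0.559, 0.1307, 0.1295]
tool_rot: [0.004, -0.005, 1.0, 0.0]
contact_force: [1.5, -0.6, -0.0]
gripper_width: 0.6
```

Call:
jog_arm(targets=[[0.03,0,0,0],[0.06,0,0,0],[0.09,0,0,0],[0.11,0,0,0],[0.11,0,0,0]], fingers=0)

```text
time: 9.82
tool_pos: [0.4426, 0.1294, 0.1224]
tool_rot: [-0.001, -0.005, 1.0, -0.0]
contact_force: [-0.1, -0.1, 0.1]
gripper_width: 0.001
```

```bash
python3 - <<'E'
from h import *
import pickle
np.set_printoptions(precision=4,suppress=True)
s,c=pickle.load(open('pics/w6.pkl','rb'))
r=lambda u,v,z: ray("",(u/1.5,v/1.5),z,c)
print("rear end",r(381,98,.056),"tcp",s["tool_pos"])
print("axis",r(380.5,130,.047),r(381.5,400,.047),"base rear",r(268,174,.01),r(497,174,.01),"vee rear top",r(318,243,.049))
E
python3 go.py 0.446 0.1293 0.028 180.6; python3 snap.py w7
```

```text
rear end [0.4774 0.1302 0.056 ] tcp [0.556  0.1304 0.0232]
axis [0.4835 0.1302 0.047 ] [0.5515 0.1311 0.047 ] base rear [0.4959 0.0961 0.01  ] [0.4952 0.1655 0.01  ] vee rear top [0.5091 0.1156 0.049 ]
t 9.8167 pos [0.4426 0.1294 0.1224] yaw -179.38 F [-0.09 -0.12  0.05] w 0.001
tool shift [-0.0036 -0.0001  0.0944] turn 0.02 j [ 0.12 -0.26  2.09  0.    1.32 -1.46]
9.8167 [0.44264538 0.12936396 0.1223913 ] [-1.22904206e-03 -5.37899188e-03  9.99984777e-01 -3.42707735e-05] [-0.08709362 -0.1206188   0.05305796] 0.0010500093325525124
```

Call:
jog_arm(targets=[[0,0,0.03,0],[0,0,0.06,0],[0,0,0.085,0],[0,0,0.092,0],[0,0,0.092,0]])

```text
time: 10.28
tool_pos: [0.4448, 0.129, 0.0292]
tool_rot: [-0.002, -0.005, 1.0, -0.0]
contact_force: [-0.1, 0.3, 0.4]
gripper_width: -0.001
```

Call:
jog_arm(targets=[[-0.005,0.0005,0,0],[-0.01,0.0005,0,0],[-0.014,0.0005,0,0],[-0.016,0.0005,0,0],[-0.016,0.0005,0,0]])

```text
time: 10.7
tool_pos: [0.4637, 0.13, 0.0328]
tool_rot: [0.001, -0.005, 1.0, 0.0]
contact_force: [-0.3, 0.1, -0.3]
gripper_width: 0.002
```

Call:
jog_arm(targets=[[-0.001,0,0,0],[-0.002,0,0,0],[-0.003,0,0,0],[-0.004,0,0,0],[-0.005,0,0,0]])

```text
time: 11.12
tool_pos: [0.4666, 0.13, 0.0312]
tool_rot: [-0.001, -0.005, 1.0, -0.0]
contact_force: [-1.4, -0.2, 1.0]
gripper_width: 0.005
```

Call:
jog_arm(targets=[[-0.001,0,0,0],[-0.002,0,0,0],[-0.003,0,0,0],[-0.004,0,0,0],[-0.004,0,0,0]])

```text
time: 11.53
tool_pos: [0.4712, 0.13, 0.0313]
tool_rot: [0.0, -0.005, 1.0, -0.0]
contact_force: [-1.0, 0.9, 0.0]
gripper_width: 0.002
```

Call:
jog_arm(targets=[[-0.001,0,0,0],[-0.002,0,0,0],[-0.003,0,0,0],[-0.003,0,0,0]])

```text
time: 11.87
tool_pos: [0.4743, 0.13, 0.0315]
tool_rot: [0.0, -0.005, 1.0, -0.0]
contact_force: [-1.1, 0.1, -1.0]
gripper_width: -0.001
```

Call:
jog_arm(targets=[[-0.0005,0,0,0],[-0.001,0,0,0],[-0.0015,0,0,0],[-0.0015,0,0,0]])

```text
time: 12.2
tool_pos: [0.4757, 0.13, 0.0314]
tool_rot: [0.0, -0.005, 1.0, -0.0]
contact_force: [-0.3, -0.6, 0.5]
gripper_width: 0.001
```

Call:
jog_arm(targets=[[-0.0005,0,0,0],[-0.001,0,0,0],[-0.0015,0,0,0],[-0.0015,0,0,0]])

```text
time: 12.53
tool_pos: [0.4766, 0.1301, 0.0313]
tool_rot: [-0.001, -0.005, 1.0, -0.0]
contact_force: [-3.4, -0.1, 1.8]
gripper_width: 0.002
```

Call:
jog_arm(targets=[[-0.0005,0,0,0],[-0.001,0,0,0],[-0.001,0,0,0],[-0.001,0,0,0]])

```text
time: 12.87
tool_pos: [0.4771, 0.1301, 0.0311]
tool_rot: [-0.001, -0.005, 1.0, -0.0]
contact_force: [-5.6, 0.1, 2.7]
gripper_width: 0.002
```

Call:
jog_arm(targets=[[-0.0005,0,0,0],[-0.001,0,0,0],[-0.0015,0,0,0],[-0.002,0,0,0],[-0.002,0,0,0]])

```text
time: 13.28
tool_pos: [0.4778, 0.1301, 0.0306]
tool_rot: [-0.003, -0.005, 1.0, -0.0]
contact_force: [-9.7, -1.0, 5.1]
gripper_width: 0.002
```

```bash
python3 go.py 0.4775 0.13 0.031 180.6
```

```text
t 13.2833 pos [0.4778 0.1301 0.0306] yaw -179.42 F [-9.72 -0.98  5.14] w 0.002
tool shift [ 0.0003 -0.0001 -0.0004] turn -0.02 j [ 0.12 -0.03  2.06  0.    1.12 -1.47]
```

Call:
jog_arm(targets=[[-0.0003,0,-0.0005,0],[-0.0006,0,-0.001,0],[-0.001,0,-0.0015,0],[-0.001,0,-0.0015,0]])

```text
time: 13.62
tool_pos: [0.4779, 0.1301, 0.0308]
tool_rot: [-0.004, -0.005, 1.0, -0.0]
contact_force: [-8.5, 0.1, -0.8]
gripper_width: 0.002
```

Call:
jog_arm(targets=[[-0.0005,0,-0.0001,0],[-0.001,0,-0.0002,0],[-0.0015,0,-0.0003,0],[-0.002,0,-0.0004,0],[-0.002,0,-0.0004,0]])

```text
time: 14.03
tool_pos: [0.4786, 0.1301, 0.0308]
tool_rot: [-0.005, -0.005, 1.0, -0.0]
contact_force: [-12.3, 0.2, 1.3]
gripper_width: 0.0
```

Call:
jog_arm(targets=[[0,0,0,0]])

```text
time: 14.12
tool_pos: [0.4786, 0.1301, 0.0308]
tool_rot: [-0.005, -0.005, 1.0, -0.0]
contact_force: [-12.0, 0.4, 1.0]
gripper_width: 0.001
```

Call:
jog_arm(targets=[[-0.0003,0,-0.0001,0],[-0.0006,0,-0.0002,0],[-0.0006,0,-0.0002,0],[-0.0006,0,-0.0002,0],[-0.0006,0,-0.0002,0]])

```text
time: 14.53
tool_pos: [0.4787, 0.1301, 0.0308]
tool_rot: [-0.006, -0.005, 1.0, -0.0]
contact_force: [-12.5, 0.4, 0.6]
gripper_width: -0.003
```

Call:
jog_arm(targets=[[0,0,0,0],[0,0,0,0],[0,0,0,0],[0,0,0,0],[0,0,0,0]])

```text
time: 14.95
tool_pos: [0.4787, 0.1301, 0.0308]
tool_rot: [-0.006, -0.005, 1.0, -0.0]
contact_force: [-12.2, 0.2, 0.7]
gripper_width: 0.006
```

Call:
jog_arm(targets=[[0,0,0,0],[0,0,0,0],[0,0,0,0],[0,0,0,0],[0,0,0,0]])

```text
time: 15.37
tool_pos: [0.4787, 0.1301, 0.0308]
tool_rot: [-0.006, -0.005, 1.0, -0.0]
contact_force: [-11.8, 0.6, 0.7]
gripper_width: 0.002
```

Call:
jog_arm(targets=[[0,0,0,0],[0,0,0,0],[0,0,0,0],[0,0,0,0],[0,0,0,0]])

```text
time: 15.78
tool_pos: [0.4787, 0.1301, 0.0308]
tool_rot: [-0.006, -0.005, 1.0, -0.0]
contact_force: [-11.5, 0.8, 1.4]
gripper_width: 0.007
```

Wrist force is steady at about 12 N. Vee friction takes 1–2.5 N of that, so I'll nudge a bit further to put about 12 N on the pad itself, then hold for over a second.

Call:
jog_arm(targets=[[-0.0003,0,-0.0001,0],[-0.0006,0,-0.0002,0],[-0.0009,0,-0.0002,0],[-0.0012,0,-0.0003,0],[-0.0012,0,-0.0003,0]])

```text
time: 16.2
tool_pos: [0.4792, 0.1301, 0.0308]
tool_rot: [-0.007, -0.005, 1.0, -0.0]
contact_force: [-15.7, -0.7, 1.5]
gripper_width: 0.002
```

Call:
jog_arm(targets=[[0,0,0,0],[0,0,0,0],[0,0,0,0],[0,0,0,0],[0,0,0,0]])

```text
time: 16.62
tool_pos: [0.4791, 0.1301, 0.0308]
tool_rot: [-0.007, -0.005, 1.0, -0.0]
contact_force: [-15.1, 0.1, 2.3]
gripper_width: -0.0
```

Call:
jog_arm(targets=[[0,0,0,0],[0,0,0,0],[0,0,0,0],[0,0,0,0],[0,0,0,0]])

```text
time: 17.03
tool_pos: [0.4791, 0.1301, 0.0308]
tool_rot: [-0.007, -0.005, 1.0, -0.0]
contact_force: [-14.3, -0.2, 2.2]
gripper_width: 0.003
```

Call:
jog_arm(targets=[[0,0,0,0],[0,0,0,0],[0,0,0,0],[0,0,0,0],[0,0,0,0]])

```text
time: 17.45
tool_pos: [0.4791, 0.1301, 0.0308]
tool_rot: [-0.007, -0.005, 1.0, -0.0]
contact_force: [-15.0, 1.5, 1.7]
gripper_width: 0.0
```

Now ease off gradually.

Call:
jog_arm(targets=[[0.0005,0,0.0001,0],[0.001,0,0.0002,0],[0.0015,0,0.0003,0],[0.002,0,0.0004,0],[0.0025,0,0.0005,0]])

```text
time: 17.87
tool_pos: [0.4785, 0.1301, 0.0308]
tool_rot: [-0.004, -0.005, 1.0, -0.0]
contact_force: [-9.4, 0.7, -1.7]
gripper_width: 0.004
```

Call:
jog_arm(targets=[[0.0005,0,0.0001,0],[0.001,0,0.0002,0],[0.0015,0,0.0003,0],[0.002,0,0.0004,0],[0.0025,0,0.0005,0]])

```text
time: 18.28
tool_pos: [0.4775, 0.13, 0.031]
tool_rot: [-0.003, -0.005, 1.0, -0.0]
contact_force: [-5.0, 0.1, -1.4]
gripper_width: 0.003
```

Call:
jog_arm(targets=[[0.0005,0,0.0001,0],[0.001,0,0.0002,0],[0.0015,0,0.0003,0],[0.002,0,0.0004,0],[0.0025,0,0.0005,0]])

```text
time: 18.7
tool_pos: [0.4773, 0.13, 0.0321]
tool_rot: [-0.0, -0.005, 1.0, -0.0]
contact_force: [-3.8, 0.1, -1.7]
gripper_width: -0.0
```

Call:
jog_arm(targets=[[0.0005,0,0,0],[0.001,0,0,0],[0.0015,0,0,0],[0.002,0,0,0],[0.003,0,0,0]])

```text
time: 19.12
tool_pos: [0.476, 0.1301, 0.0334]
tool_rot: [0.002, -0.005, 1.0, 0.0]
contact_force: [-0.5, 0.1, -0.1]
gripper_width: 0.002
```

Call:
jog_arm(targets=[[0.003,0,0,0],[0.008,0,0,0],[0.015,0,0,0],[0.02,0,0,0],[0.02,0,0,0]])

```text
time: 19.53
tool_pos: [0.4531, 0.1299, 0.032]
tool_rot: [-0.0, -0.005, 1.0, -0.0]
contact_force: [0.9, -0.2, -0.3]
gripper_width: -0.001
```

Call:
jog_arm(targets=[[0,0,-0.03,0],[0,0,-0.06,0],[0,0,-0.09,0],[0,0,-0.12,0],[0,0,-0.12,0]])

```text
time: 19.95
tool_pos: [0.4585, 0.1304, 0.1598]
tool_rot: [0.006, -0.005, 1.0, 0.001]
contact_force: [1.4, 0.2, 0.4]
gripper_width: 0.003
```

Move forward to look straight down at the nose and the pad.

Call:
jog_arm(targets=[[-0.04,0,0,0],[-0.08,0,0,0],[-0.12,0,0,0],[-0.16,0,0,0],[-0.2,0,0,0]])

```text
time: 20.37
tool_pos: [0.6559, 0.1318, 0.1515]
tool_rot: [-0.0, -0.005, 1.0, -0.0]
contact_force: [0.5, 0.7, 0.4]
gripper_width: 0.001
```

Call:
jog_arm(targets=[[-0.03,0,0,0],[-0.04,0,0.01,0],[-0.04,0,0.03,0],[-0.04,0,0.04,0],[-0.04,0,0.04,0]])

```text
time: 20.78
tool_pos: [0.6917, 0.132, 0.1075]
tool_rot: [-0.004, -0.005, 1.0, -0.0]
contact_force: [-1.5, 0.1, -0.4]
gripper_width: 0.002
```

```bash
sleep 0; python3 snap.py w8
python3 - <<'E'
import cv2
a=cv2.imread('pics/w8_raw.png')[0:230,160:350]
c=cv2.resize(a,None,fx=2.6,fy=2.6,interpolation=cv2.INTER_CUBIC)
for v in range(0,230,20): cv2.putText(c,str(v),(0,int(v*2.6)+4),0,.35,(0,0,255))
for u in range(160,350,20): cv2.putText(c,str(u),(int((u-160)*2.6),8),0,.35,(0,0,255))
cv2.imwrite('pics/w8c.png',c)
E
```

```text
20.7833 [0.69173285 0.13197121 0.10751926] [-3.72184885e-03 -4.94162128e-03  9.99980824e-01 -2.82480540e-04] [-1.459146    0.12912237 -0.3937892 ] 0.0015559561504008732
```

View pics/w8c.png

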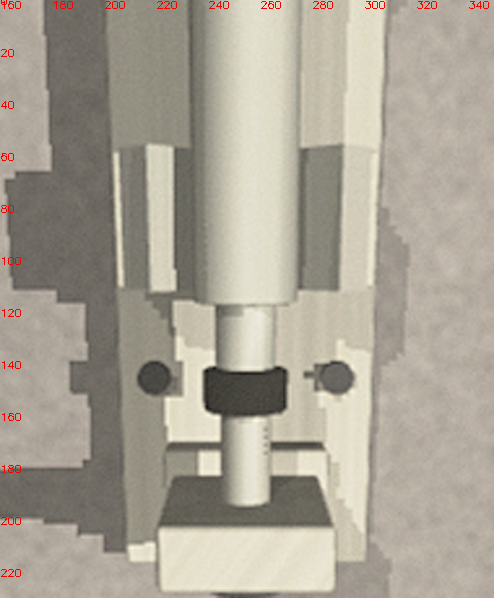

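The nose bears on the dark pad (nose/pad line at raw row 141, no gap visible) and the body lies evenly in the front vee. Raise clear and take a last overall look.

Call:
jog_arm(targets=[[0,0,-0.03,0],[0.03,0,-0.06,0],[0.06,0,-0.09,0],[0.09,0,-0.11,0],[0.12,0,-0.12,0]])

```text
time: 21.25
tool_pos: [0.5746, 0.1313, 0.2381]
tool_rot: [0.004, -0.005, 1.0, 0.0]
contact_force: [0.2, -0.2, 1.6]
gripper_width: -0.0
```

Call:
jog_arm(targets=[[0.035,0,0,0],[0.07,0,0,0],[0.1,0,0,0],[0.1,0,0,0],[0.1,0,0,0]])

```text
time: 21.67
tool_pos: [0.4734, 0.1302, 0.2335]
tool_rot: [0.002, -0.005, 1.0, 0.0]
contact_force: [-0.4, -0.5, -0.1]
gripper_width: -0.003
```

Run:
```python
from h import *
im=cams.grab_frame("scene")[:,:,::-1]
c=cv2.resize(im[60:384,70:470],None,fx=1.9,fy=1.85,interpolation=cv2.INTER_CUBIC);cv2.imwrite('pics/end.png',c)
s=manip.state();print(s["time"],s["tool_pos"],s["contact_force"],s["joint_vel"].round(3))
```

```text
21.7167 [0.47445686 0.13019665 0.23369252] [-0.37995974 -0.00082935  0.52920897] [-0.006  0.044 -0.035  0.002 -0.001 -0.   ]
```

View pics/end.png

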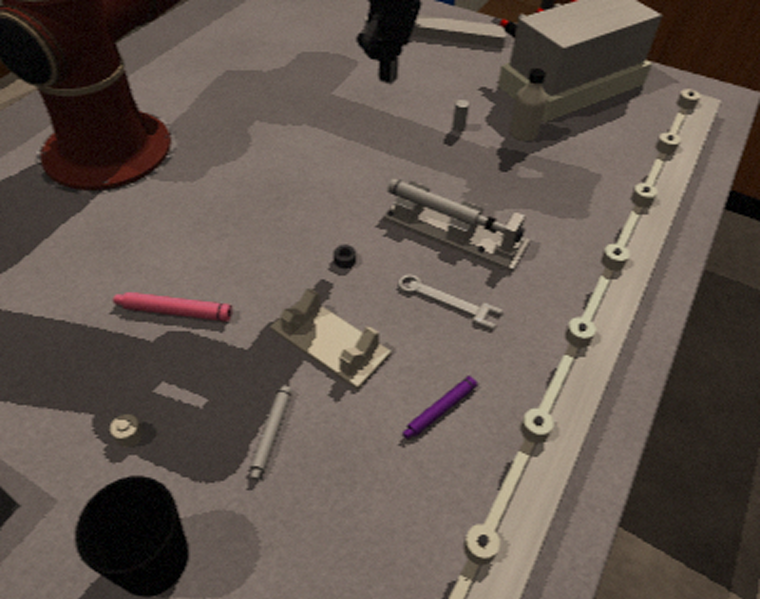

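The last view shows the spindle level in both vees with its nose at the pad (crop 490,222). The rest is empty, and the wrench, nut, bottle, cup and look-alikes are where they were.

```bash
python3 -c "
from plant import manip
print(manip.job_done())"
```

```text
the job is handed in; nothing more can be done
None
```

I took the spindle from the white rest and set it down in both vees, nose towards the stop and about 11–13 mm short of it. I let go, then slid it home by pushing squarely on its rear end with shut fingers. The job is handed in, at about 21.7 s of the 67 s allowed.

- **Push:** I held about 12 N at the wrist for 1.7 s, then about 15 N for 1.2 s. Allowing 1–2.5 N for friction in the vees, that is roughly 10–11 N and then 12.5–13.5 N on the pad. The highest wrist reading was 15.7 N, below the 18 N limit. I could not measure the force on the stop directly.
- **Last checks:** the close-up shows the nose touching the pad with no visible gap (about 0.7 mm per pixel) and the body centred in the front vee. In the final view the other things look unmoved, and the robot is clear of everything.
- **Checks that disagreed:** the high wrist view was about 1.4 mm off sideways, which I corrected. An automatic fit suggested the lifted spindle was tilted about 4°; edges read by hand showed it level to within about 1.5°. It touched down at the expected height.

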